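# Reset the depth stop of the bench jig

## Task

Reset the depth stop of the jig on the bench to the wooden sample strip that lies under it: swing the lever of the jam nut anticlockwise to loosen it well clear of its seat, turn the knob on top clockwise until the plunger is felt to bear snugly on the strip without crushing it, then swing the lever clockwise again until the nut is firmly tight, but do not wrench it. Leave the other things on the bench where they are and let go of the jig at the end.

Things in the scene. Friction and masses are not known exactly. Their poses are not given: they have to be found in the camera images.
- stop_axis (a point): The jig: a plywood base 200 x 170 x 18 mm screwed to the bench, with a grey cast post and over-arm (top at 103 mm). This point is on the vertical axis shared by knob, nut and plunger, 18 mm above the bench; x axis along the strip, z up; the post stands 62 mm from the axis towards -y. The pale wooden strip (190 x 42 mm, fixed) lies in the base under the plunger.
- knob_grip (a point): Centre of the upright bar grip of the black adjuster knob on top of the stop, on the vertical axis, 156 mm above the bench. The bar is 46 mm long (this point's x axis), 14 mm thick (y axis) and 26 mm tall (142 to 168 mm above the bench), on a disc 44 mm in diameter. It turns with the knob; the knob turns in place and does not rise or fall.
- screw (a joint): Turn of the knob in rad, 0 at the start (bar along the jig's x axis), growing clockwise seen from above; each rad lowers the plunger 3.2 mm. Range -0.5 to 4. Turns freely at 0.1 N m; once the plunger bears, the torque climbs about 1 N m per rad: 0.25 N m is snug (45 N on the strip), 0.6 N m crushes it. Friction (0.1 N m) holds it when let go. Locked while the nut is tight.
- plunger: Steel plunger under the over-arm, a 28 mm disc foot on a 16 mm stem; its origin is the centre of the foot's underside, 55 mm above the bench at the start. It only moves up and down. The sample strip lies 3 to 7.5 mm below it at the start: the strip's thickness differs each time and is not measured.
- lever_handle (a point): Middle of the upright black handle at the end of the jam nut's steel lever: a round pin 14 mm in diameter, standing from 119 to 160 mm above the bench (this point at 142 mm), 75 mm from the vertical axis. The lever is a bar 12 mm wide and 9 mm thick, 114 mm above the bench. The handle swings round the axis with the nut, clear of the knob.
- nut (a joint): Turn of the jam nut and lever in rad, growing anticlockwise seen from above (loosening); at 0 the lever points along the jig's +y axis and the nut meets its seat. Loose above 0 (about 3 N at the handle; stop at 1.2); well clear is beyond 0.35. Below 0 the force to move it climbs: 8 N at -0.2, 12 N at -0.3, 18 N at -0.5. Starts tight, -0.36 to -0.26. Firm is -0.3; past -0.7 is wrenched. Stays where left.
- driver: Screwdriver with red handle, 190 mm long, lying beside the jig; leave it alone.
- glue: White glue bottle with red cap, 54 mm in diameter, 130 mm tall, standing; origin under its centre; leave it alone.
- offcut: Wood offcut 110 x 50 x 32 mm lying on the bench; origin under its centre; leave it alone.

How it is judged:
On the way, in this order (a step that is already met when the one before it is completed fails the run):
1. the jam nut is loosened clear of its seat (beyond 0.35 rad), before the knob is turned (value of joint nut above 0.35 rad and value of joint screw below 0.3 rad), for 0.2 s.
2. with the nut still loose, the plunger is brought to bear on the strip with more than 10 N (value of joint nut above 0.1 rad and contact force between plunger and anything else above 10 N), for 0.2 s.
3. the jam nut is tight again (value of joint nut below -0.15 rad), for 0.2 s.
At the end, for the whole second after the job is handed in: The nut is tight (joint below -0.15 rad), the knob has been turned down by over 0.7 rad, the plunger bears on the strip with more than 8 N, and knob and lever are at rest (value of joint nut below -0.15 rad and contact force between plunger and anything else above 8 N and value of joint screw above 0.7 rad and velocity of joint each of screw, nut below 0.05 rad/s and velocity of joint nut above -0.05 rad/s); the robot touches nothing.
It fails at once if the strip is crushed: the plunger presses with more than 170 N (contact force between plunger and anything else above 170 N).
It fails at once if the nut is wrenched: turned tighter than -0.7 rad (value of joint nut below -0.7 rad).
It fails at once if the screwdriver is moved by more than 30 mm (distance of driver from where it was at the start of the episode above 0.03 m).
It fails at once if the glue bottle is moved by more than 30 mm or tipped (distance of glue from where it was at the start of the episode above 0.03 m or angle between glue's own z axis and vertical above 0.5 rad).
It fails at once if the offcut is moved by more than 30 mm (distance of offcut from where it was at the start of the episode above 0.03 m).
It also fails if it takes over 72 s, if anything falls off the work surface, if the arm or the gripper's body presses on something with over 40 N, if the wrist force passes 120 N, or if a joint passes its speed limit or range.

## Robot

A 6-joint arm with a two-finger parallel gripper is mounted at the origin on the work surface. World frame = base frame: x ahead of the robot, y to its left, z up, the work surface at z = 0. Lengths are in m, angles in rad, forces in N, time in s.
With the tool pointing down it reaches from about 0.35 to 0.975 m from the base axis. Payload 4.9 kg.
Tool frame: the origin (TCP) lies on the centre line of the jaws, within the pads' length; the fingertips stand 8 mm ahead of it and the grasp point (between the pads) lies 11 mm behind it; z points along the fingers, y is the direction in which the jaws open and shut (so a half turn about z gives the same grasp; the last joint's range is limited). The gripper opens to 85 mm and grips with 20 to 120 N. Pads are 22 mm wide; open, the fingers measure 114 mm over their backs; the gripper's body (76 mm by 85 mm) begins 54 mm behind the grasp point. The pads swing forward as they close: fully open they stand 13 mm farther back than shut.
Start: joints at [-1.428, 0.053, 1.613, -0, 1.476, -0.119], TCP at [0.162, -0.604, 0.239] pointing down, gripper open.
Joint ranges: [-3.01, 3.01], [-1.01, 2.22], [0.06, 2.58], [-1.02, 4.17], [0.09, 2.62], [-3.14, 3.14]. Speed limits (rad/s): [2.57, 2.57, 3.14, 3.14, 3.14, 3.14].

## Interface

Orientations are given as a unit quaternion [w, x, y, z].
In Python, from plant import manip gives the robot as it stands.
- The arm moves only by the tool step_arm, never from a script. Its argument "deltas" is a list of rows, each a list of 7 numbers: the shift along the tool's x, y, z in m, then the turn, a rotation vector about the tool's x, y, z in rad, then the gripper command: -1 is fully open, 1 is shut, values between are in proportion. In form: [[dx, dy, dz, ax, ay, az, hand], ...]. A call has 1 to 20 rows; each row is the pose to reach, as a shift and turn from the pose commanded when the call began, along the tool's axes at that moment; what a row does not reach only later rows make up. A row lasts 1/10 s, in which the tool goes at most 50 mm and 8.59 degrees, less where a joint would pass 70% of its speed; a pose out of reach is approached as far as the arm can. A call with a gripper value outside its range is refused whole. The fingers move at their own pace and stop on an object; the grip force is fixed at half the most. Time passes only in rows, so rows that repeat a pose let the fingers close. It gives the time, the measured TCP pose, the force and the opening at its end, in the units of the state.
- manip.state(): the state, without advancing time (a new reading comes with each control period).
- manip.grab_frame(name): name is "scene" or "top"; returns the picture (420x560x3 uint8, red, green, blue); there is no depth.
- manip.get_calibration(name): a dict with "fov_y" (degrees; the focal length in pixels is half the picture's height over the tangent of half this angle, whatever the lens; pixels are square), "cx", "cy" (the principal point, pixels), "R" (3x3) and "t" (3): a world point X has camera coordinates R X + t. Camera axes: x right, y down, z forward; pixel columns grow to the right and rows downward; lengths in m; the calibration is good to about 2 mm. A picture is of the moment at which its call begins. get_calibration takes no time and is no camera call.
- manip.job_done(): hands the job in, once; it reports no verdict.
The state is a dict: "time": time; "joint_pos": joint angles; "joint_vel": joint speeds; "joint_efforts": joint torques, N m; "tool_pos": TCP position; "tool_rot": TCP orientation; "contact_force": force on the tool from outside, world axes, zero at the start; "ft_torque": the same for the moment, N m; "gripper_width": opening from 0.0 (shut) to 1.0 (fully open).
Only numpy, scipy, OpenCV 4.12 (cv2) and the standard library are available. Lean on these libraries where they do the work, as an engineer would, in place of code of your own. Each camera call takes 0.05 s, during which the arm holds its last target.

## Working session

There is one attempt and no reset: what is moved stays moved. The work goes in short steps, Python scripts to look and compute and a tool call to move; the robot and the scene stay as the last step left them, time stands still between calls to the robot, and variables do not carry over. Pictures are saved under pics/ and viewed, and the job is handed in when it is done.

Besides the shell and the picture viewer there is one more tool, called after "Request:" as name([rows], argument=value, ...), one row to a line, values as JSON. step_arm: Moves the arm, as the interface text tells. Its arguments: {"type":"object","properties":{"deltas":{"type":"array"}},"required":["deltas"]}

```bash
mkdir -p pics; ls
python3 - <<'E'
from plant import manip
import cv2
for n in ("scene","top"):
    im=manip.grab_frame(n); cv2.imwrite(f"pics/{n}0.png",im[:,:,::-1])
    c=manip.get_calibration(n); print(n,c)
print(manip.state())
E
```

```text
pics
scene {'fov_y': 55.208902100231626, 'cx': 280.44957614516784, 'cy': 208.87218499123188, 'R': array([[-0.12913281,  0.99162072, -0.00361482],
       [ 0.7947317 ,  0.10131158, -0.59844589],
       [-0.59306512, -0.08015181, -0.80115507]]), 't': array([ 0.02008628, -0.41280172,  1.38076609])}
top {'fov_y': 47.02574176897714, 'cx': 280.6813895431723, 'cy': 214.02730041926628, 'R': array([[ 0.02692827, -0.99938605, -0.0224141 ],
       [-0.98741092, -0.02309607, -0.15648084],
       [ 0.15586709,  0.02634568, -0.98742663]]), 't': array([0.04785517, 0.5957788 , 1.16174911])}
{'time': 0.1, 'joint_pos': array([-1.42804059e+00,  5.33230886e-02,  1.61419870e+00,  8.82872944e-06,
        1.47599248e+00, -1.19022028e-01]), 'joint_vel': array([ 4.11712709e-04, -2.69609651e-03, -1.52650707e-03,  8.38441201e-05,
        6.01990415e-04, -7.56563912e-04]), 'joint_efforts': array([ 3.05070471e-04, -3.94904387e+01, -3.71362996e+01, -2.30748556e-04,
        3.92031128e-03, -8.14605727e-06]), 'tool_pos': array([ 0.16165745, -0.60314762,  0.23814086]), 'tool_rot': array([-9.60789558e-04,  9.91445870e-01,  1.30514995e-01, -7.00763691e-06]), 'contact_force': array([0.5173884 , 0.31606391, 0.29202143]), 'ft_torque': array([ 0.04320584,  0.03414351, -0.050054  ]), 'gripper_width': 0.997185799920323}
```

View pics/scene0.png

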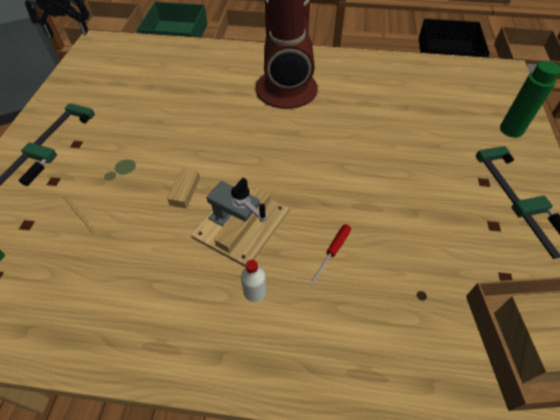

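View pics/top0.png

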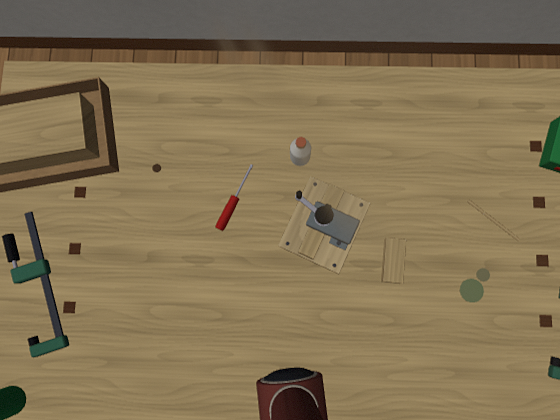

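The jig is near scene pixel (240,215) and top pixel (325,225). The bottle is in front of it and the screwdriver on its +y side. I'll zoom in on both views.

Run:
```python
import cv2
a=cv2.imread("pics/scene0.png")[150:310,150:360]; b=cv2.imread("pics/top0.png")[120:290,200:420]
cv2.imwrite("pics/sz.png",cv2.resize(a,None,fx=3.7,fy=3.7,interpolation=cv2.INTER_CUBIC))
cv2.imwrite("pics/tz.png",cv2.resize(b,None,fx=3.5,fy=3.5,interpolation=cv2.INTER_CUBIC))
```

```text
(no output)
```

View pics/sz.png

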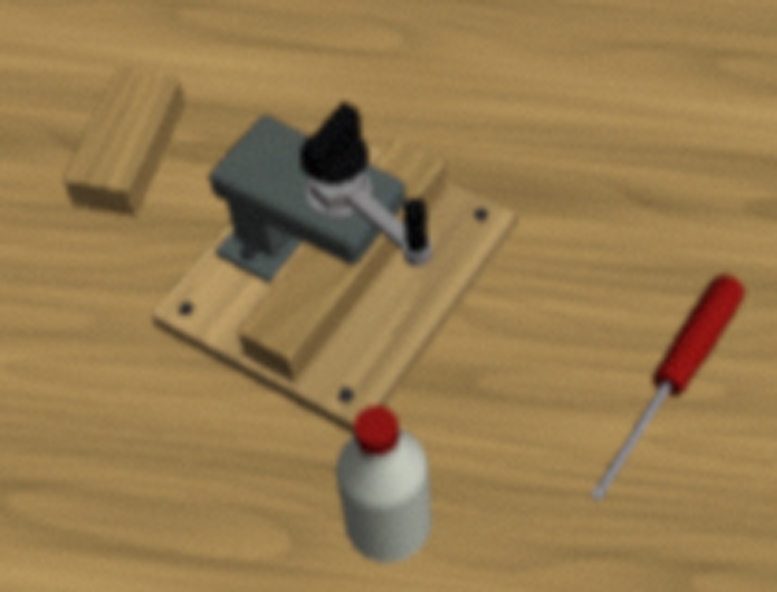

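View pics/tz.png

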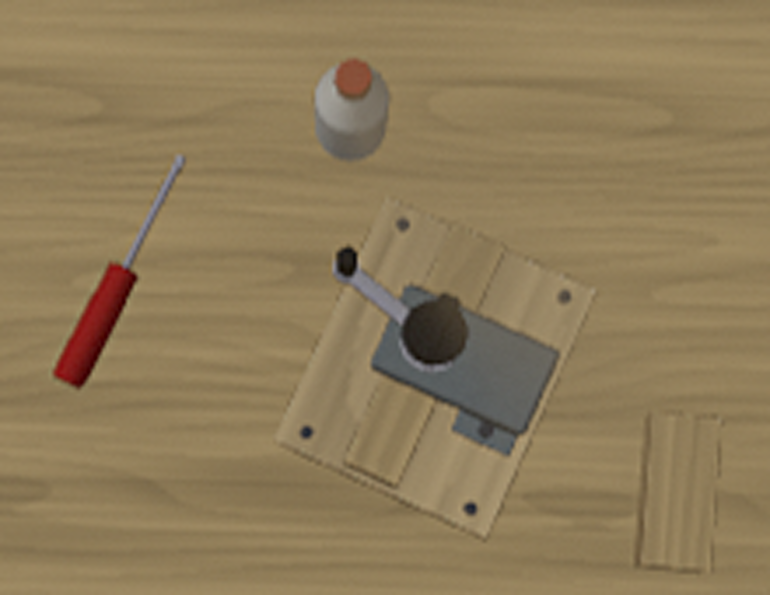

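```bash
cat > h.py <<'E'
import numpy as np
from plant import manip
C={n:manip.get_calibration(n) for n in("scene","top")}
def proj(n,X):
    c=C[n]; p=np.atleast_2d(X)@c["R"].T+c["t"]; f=210/np.tan(np.radians(c["fov_y"]/2))
    return np.c_[c["cx"]+f*p[:,0]/p[:,2], c["cy"]+f*p[:,1]/p[:,2]]
def ray(n,uv,z):
    c=C[n]; f=210/np.tan(np.radians(c["fov_y"]/2))
    d=c["R"].T@np.array([(uv[0]-c["cx"])/f,(uv[1]-c["cy"])/f,1]); o=-c["R"].T@c["t"]
    return o+d*(z-o[2])/d[2]
def tz(u,v): return (u/3.5+200-.36,v/3.5+120-.36)
def sz(u,v): return (u/3.7+150-.36,v/3.7+150-.36)
E
python3 - <<'E'
from h import *
np.set_printoptions(precision=4,suppress=True)
print("top corners");
cs=[ray("top",tz(*p),.018) for p in[(390,198),(595,290),(487,538),(277,440)]]
for c in cs:print(c)
for i in range(4):
  d=cs[(i+1)%4]-cs[i];print(np.linalg.norm(d),np.degrees(np.arctan2(d[1],d[0])))
print("ctr",np.mean(cs,0))
ss=[ray("top",tz(*p),.018) for p in[(403,224),(565,296),(470,508),(306,432)]];print("screws ctr",np.mean(ss,0)); print(np.array(ss))
print("scene corners");
for p in[(517,218),(155,320)]:print(ray("scene",sz(*p),.018))
print("scr");
for p in[(481,214),(185,308),(345,395)]:print(ray("scene",sz(*p),.018))
print("disc top",ray("top",tz(434,334),.138)); print("disc scene",ray("scene",sz(335,158),.138))
print("handle top",ray("top",tz(347,257),.160)); print("handle scene",ray("scene",sz(415,205),.160))
print("handle lever end scene",ray("scene",sz(418,252),.1145))
print("overarm top",[ray("top",tz(*p),.103) for p in[(405,285),(558,352),(525,433),(373,364)]])
print("overarm sc",[ray("scene",sz(*p),.103) for p in[(266,116),(404,190),(354,248),(211,177)]])
print("glue",ray("top",tz(354,77),.13),ray("scene",sz(377,425),.13))
print("driver",ray("top",tz(120,270),.012),ray("top",tz(70,380),.012),ray("top",tz(180,160),.012));
E
```

```text
top corners
[ 0.7002 -0.0126  0.018 ]
[ 0.6343 -0.1638  0.018 ]
[ 0.4517 -0.0863  0.018 ]
[0.5184 0.0663 0.018 ]
0.16499633115588705 -113.54160246604566
0.19841656749539108 157.0119438200842
0.1665564737263895 66.39515789329795
0.19822379382820676 -23.43844994235955
ctr [ 0.5761 -0.0491  0.018 ]
screws ctr [ 0.5769 -0.0483  0.018 ]
[[ 0.6807 -0.0225  0.018 ]
 [ 0.6293 -0.1419  0.018 ]
 [ 0.4728 -0.074   0.018 ]
 [ 0.5247  0.0454  0.018 ]]
scene corners
[0.5228 0.0714 0.018 ]
[ 0.6388 -0.1603  0.018 ]
scr
[0.5225 0.0457 0.018 ]
[ 0.6268 -0.1427  0.018 ]
[ 0.6796 -0.0227  0.018 ]
disc top [ 0.58   -0.0389  0.138 ]
disc scene [ 0.5801 -0.0382  0.138 ]
handle top [0.626  0.0198 0.16  ]
handle scene [0.6267 0.0208 0.16  ]
handle lever end scene [0.6284 0.021  0.1145]
overarm top [array([ 0.619 , -0.0208,  0.103 ]), array([ 0.5751, -0.1252,  0.103 ]), array([ 0.5194, -0.1032,  0.103 ]), array([0.5639, 0.    , 0.103 ])]
overarm sc [array([ 0.5226, -0.0992,  0.103 ]), array([0.573 , 0.0027, 0.103 ]), array([ 0.6224, -0.0209,  0.103 ]), array([ 0.5783, -0.1234,  0.103 ])]
glue [0.7573 0.0174 0.13  ] [0.7587 0.0191 0.13  ]
driver [0.6425 0.1866 0.012 ] [0.5593 0.22   0.012 ] [0.7275 0.145  0.012 ]
```

```bash
cat >> h.py <<'E'
from scipy.spatial.transform import Rotation as Ro
AX=np.array([.580,-.0385]); YAW=np.radians(-23.4)
def pose():
    s=manip.state(); q=s["tool_rot"]; return s,s["tool_pos"],Ro.from_quat([q[1],q[2],q[3],q[0]])
def delta(p,yang):
    """tool-frame delta to world p, tool down, tool y axis at yang (rad)"""
    s,p0,R0=pose(); y=np.array([np.cos(yang),np.sin(yang),0]); z=np.array([0,0,-1.]); x=np.cross(y,z)
    R=Ro.from_matrix(np.c_[x,y,z]); return np.r_[R0.inv().apply(np.array(p)-p0),(R0.inv()*R).as_rotvec()].round(4)
def hand(nut,z,r=.075):
    a=YAW+np.pi/2+nut; return np.r_[AX+r*np.array([np.cos(a),np.sin(a)]),z], a-np.pi/2
def rep():
    s,p,R=pose(); m=R.as_matrix(); d=p[:2]-AX
    print("t",s["time"],"tcp",p.round(4),"yang",round(np.degrees(np.arctan2(m[1,1],m[0,1])),1),"tilt",round(np.degrees(np.arccos(-m[2,2])),2),
     "\nnut-if-held",round((np.arctan2(d[1],d[0])-YAW-np.pi/2),3),"r",np.hypot(*d).round(4),"F",s["contact_force"].round(2),"T",s["ft_torque"].round(3),"q6",s["joint_pos"][5].round(3),"e6",s["joint_efforts"][5].round(3),"w",s["gripper_width"].round(3))
E
python3 - <<'E'
from h import *
np.set_printoptions(suppress=True)
rep(); p,a=hand(-.26,.235); print(p,np.degrees(a)); print(delta(p,a))
E
```

```text
Traceback (most recent call last):
  File "h.py", line 26, in rep
    "\nnut-if-held",round((np.arctan2(d[1],d[0])-YAW-np.pi/2),3),"r",np.hypot(*d).round(4),"F",s["contact_force"].round(2),"T",s["ft_torque"].round(3),"q6",s["joint_pos"][5].round(3),"e6",s["joint_efforts"][5].round(3),"w",s["gripper_width"].round(3))
                                                                                                                                                                                                                               ^^^^^^^^^^^^^^^^^^^^^^^^
AttributeError: 'float' object has no attribute 'round'
```

```bash
sed -i 's/s\["gripper_width"\].round(3)/round(s["gripper_width"],3)/' h.py
python3 - <<'E'
from h import *
np.set_printoptions(suppress=True)
rep(); p,a=hand(-.26,.235); print(p,np.degrees(a)); print(delta(p,a))
E
```

```text
t 0.1 tcp [ 0.1617 -0.6031  0.2381] yang -75.0 tilt 0.11 
nut-if-held -3.371 r 0.7027 F [0.52 0.32 0.29] T [ 0.043  0.034 -0.05 ] q6 -0.119 e6 -0.0 w 0.997
[0.62648025 0.02036074 0.235     ] -38.2969026734014
[ 0.6103 -0.482   0.0042 -0.0018 -0.0008 -0.6406]
```

Request:
step_arm([
  [0.6103, -0.482, 0.004, 0, 0, -0.64, -1],
  [0.6103, -0.482, 0.004, 0, 0, -0.64, -1],
  [0.6103, -0.482, 0.004, 0, 0, -0.64, -1],
  [0.6103, -0.482, 0.004, 0, 0, -0.64, -1],
  [0.6103, -0.482, 0.004, 0, 0, -0.64, -1],
  [0.6103, -0.482, 0.004, 0, 0, -0.64, -1],
  [0.6103, -0.482, 0.004, 0, 0, -0.64, -1],
  [0.6103, -0.482, 0.004, 0, 0, -0.64, -1],
  [0.6103, -0.482, 0.004, 0, 0, -0.64, -1],
  [0.6103, -0.482, 0.004, 0, 0, -0.64, -1],
  [0.6103, -0.482, 0.004, 0, 0, -0.64, -1],
  [0.6103, -0.482, 0.004, 0, 0, -0.64, -1],
  [0.6103, -0.482, 0.004, 0, 0, -0.64, -1],
  [0.6103, -0.482, 0.004, 0, 0, -0.64, -1],
  [0.6103, -0.482, 0.004, 0, 0, -0.64, -1],
  [0.6103, -0.482, 0.004, 0, 0, -0.64, -1],
  [0.6103, -0.482, 0.004, 0, 0, -0.64, -1],
  [0.6103, -0.482, 0.004, 0, 0, -0.64, -1],
  [0.6103, -0.482, 0.004, 0, 0, -0.64, -1],
  [0.6103, -0.482, 0.004, 0, 0, -0.64, -1],
])

```text
time: 2.1
tool_pos: [0.626, 0.0187, 0.2353]
tool_rot: [0.0, 0.9, 0.435, -0.0]
contact_force: [0.2, -0.3, 0.9]
gripper_width: 0.998
```

Run:
```python
from h import *
import cv2
np.set_printoptions(suppress=True)
rep(); p,a=hand(-.26,.139); print(delta(p,a))
a=manip.grab_frame("scene")[110:270,150:360,::-1]; b=manip.grab_frame("top")[120:290,200:420,::-1]
cv2.imwrite("pics/m1.png",np.hstack([cv2.resize(a,(394,300)),cv2.resize(b,(388,300))]))
```

```text
t 2.1 tcp [0.626  0.0187 0.2353] yang -38.4 tilt 0.02 
nut-if-held -0.269 r 0.0733 F [ 0.15 -0.28  0.92] T [-0.007 -0.08   0.019] q6 0.582 e6 -0.002 w 0.998
[ 0.0017 -0.0006  0.0963 -0.      0.0003 -0.0023]
```

View pics/m1.png

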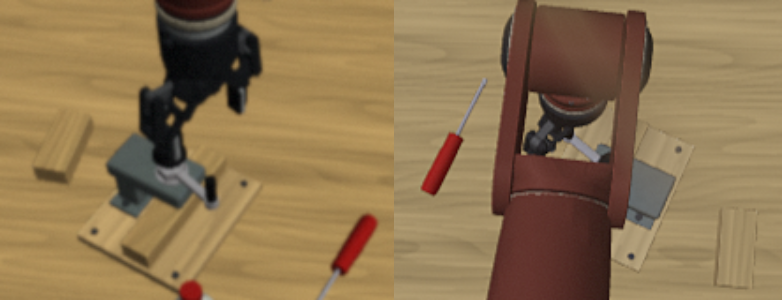

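The gripper stands above the lever handle with its jaws across the swing direction, so the image and the measurements agree. Next I go down and close.

Request:
step_arm([
  [0.0017, -0.0006, 0.02, 0, 0, 0, -1],
  [0.0017, -0.0006, 0.05, 0, 0, 0, -1],
  [0.0017, -0.0006, 0.075, 0, 0, 0, -1],
  [0.0017, -0.0006, 0.09, 0, 0, 0, -1],
  [0.0017, -0.0006, 0.0955, 0, 0, 0, -1],
  [0.0017, -0.0006, 0.0955, 0, 0, 0, -1],
])

```text
time: 2.8
tool_pos: [0.6269, 0.0213, 0.1395]
tool_rot: [-0.0, 0.9, 0.436, -0.0]
contact_force: [-0.6, -0.9, -0.1]
gripper_width: 0.999
```

Request:
step_arm([
  [0, 0, 0, 0, 0, 0, 0.2],
  [0, 0, 0, 0, 0, 0, 0.2],
  [0, 0, 0, 0, 0, 0, 0.2],
  [0, 0, 0, 0, 0, 0, 1],
  [0, 0, 0, 0, 0, 0, 1],
  [0, 0, 0, 0, 0, 0, 1],
  [0, 0, 0, 0, 0, 0, 1],
  [0, 0, 0, 0, 0, 0, 1],
])

```text
time: 3.6
tool_pos: [0.6273, 0.0216, 0.1405]
tool_rot: [0.0, 0.9, 0.436, 0.0]
contact_force: [-1.8, 0.7, 4.5]
gripper_width: 0.141
```

Run:
```python
from h import *
import cv2
np.set_printoptions(suppress=True)
rep()
a=manip.grab_frame("scene")[110:270,150:360,::-1]
cv2.imwrite("pics/m2.png",cv2.resize(a,(788,600)))
```

```text
t 3.6 tcp [0.6273 0.0216 0.1405] yang -38.3 tilt 0.04 
nut-if-held -0.258 r 0.0765 F [-1.75  0.69  4.47] T [ 0.035  0.202 -0.026] q6 0.585 e6 0.07 w 0.141
```

View pics/m2.png

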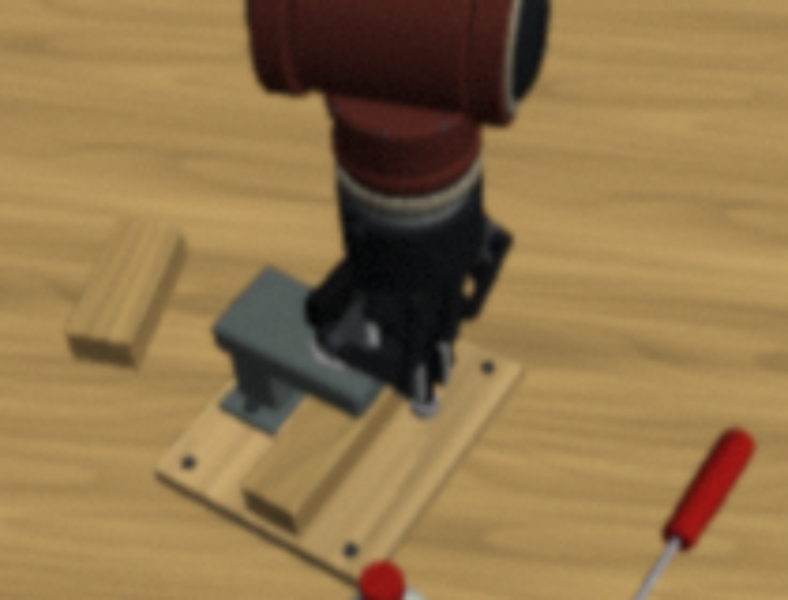

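The handle is between the pads (gap about 12 mm). Next I swing the lever anticlockwise along its arc by 0.85 rad.

Request:
step_arm([
  [-0.0001, -0.0037, 0, 0, 0, -0.05, 1],
  [-0.0004, -0.0075, 0, 0, 0, -0.1, 1],
  [-0.0008, -0.0112, 0, 0, 0, -0.15, 1],
  [-0.0015, -0.0149, 0, 0, 0, -0.2, 1],
  [-0.0023, -0.0186, 0, 0, 0, -0.25, 1],
  [-0.0033, -0.0222, 0, 0, 0, -0.3, 1],
  [-0.0045, -0.0257, 0, 0, 0, -0.35, 1],
  [-0.0059, -0.0292, 0, 0, 0, -0.4, 1],
  [-0.0074, -0.0326, 0, 0, 0, -0.45, 1],
  [-0.0092, -0.036, 0, 0, 0, -0.5, 1],
  [-0.0111, -0.0392, 0, 0, 0, -0.55, 1],
  [-0.0131, -0.0423, 0, 0, 0, -0.6, 1],
  [-0.0153, -0.0454, 0, 0, 0, -0.65, 1],
  [-0.0176, -0.0483, 0, 0, 0, -0.7, 1],
  [-0.0201, -0.0511, 0, 0, 0, -0.75, 1],
  [-0.0227, -0.0538, 0, 0, 0, -0.8, 1],
  [-0.0255, -0.0563, 0, 0, 0, -0.85, 1],
  [-0.0255, -0.0563, 0, 0, 0, -0.85, 1],
  [-0.0255, -0.0563, 0, 0, 0, -0.85, 1],
])

```text
time: 5.55
tool_pos: [0.5675, 0.036, 0.1403]
tool_rot: [0.001, 0.641, 0.768, -0.0]
contact_force: [-1.1, -3.4, 3.3]
gripper_width: 0.14
```

Run:
```python
from h import *
import cv2
np.set_printoptions(suppress=True)
rep()
a=manip.grab_frame("scene")[110:270,150:360,::-1]
cv2.imwrite("pics/m3.png",cv2.resize(a,(788,600)))
```

```text
t 5.55 tcp [0.5675 0.036  0.1403] yang 10.3 tilt 0.08 
nut-if-held 0.575 r 0.0755 F [-1.07 -3.37  3.27] T [-0.395  0.017 -0.027] q6 -0.247 e6 -0.031 w 0.14
```

View pics/m3.png

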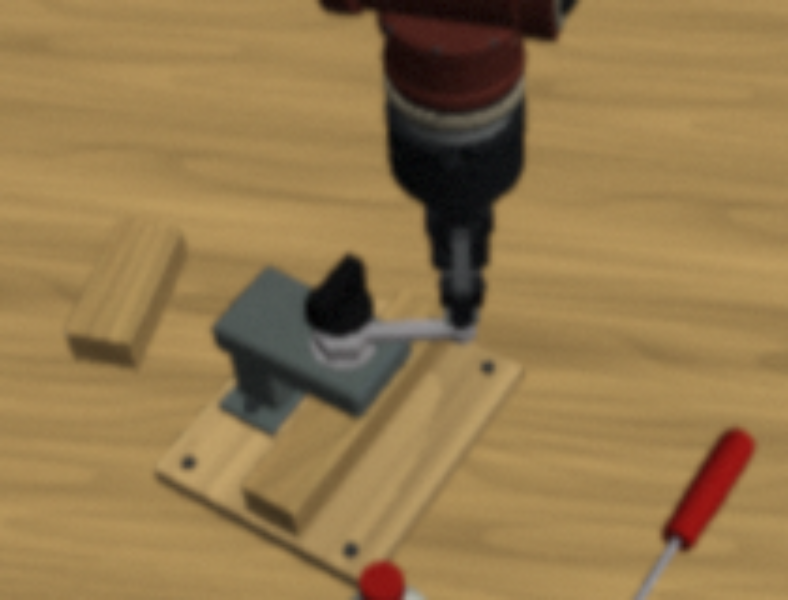

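The lever swung to about 0.58 rad with the handle at scene zoom pixel (462,325), and the knob bar hasn't turned. Next I release and rise.

Request:
step_arm([
  [0, 0, 0, 0, 0, 0, -1],
  [0, 0, 0, 0, 0, 0, -1],
  [0, 0, 0, 0, 0, 0, -1],
  [0, 0, 0, 0, 0, 0, -1],
  [0, 0, 0, 0, 0, 0, -1],
  [0, 0, -0.03, 0, 0, 0, -1],
  [0, 0, -0.07, 0, 0, 0, -1],
  [0, 0, -0.1, 0, 0, 0, -1],
  [0, 0, -0.1, 0, 0, 0, -1],
])

```text
time: 6.5
tool_pos: [0.5699, 0.0364, 0.2462]
tool_rot: [0.004, 0.64, 0.768, 0.003]
contact_force: [0.7, -0.8, 1.2]
gripper_width: 1.001
```

Run:
```python
from h import *
np.set_printoptions(suppress=True)
rep(); print(delta([*AX,.235],YAW+np.pi/2))
```

```text
t 6.5 tcp [0.5699 0.0364 0.2462] yang 10.4 tilt 0.6 
nut-if-held 0.542 r 0.0756 F [ 0.67 -0.76  1.2 ] T [-0.033  0.023  0.011] q6 -0.248 e6 -0.0 w 1.001
[-0.0755 -0.0037  0.0114  0.0082  0.0073 -0.9813]
```

Request:
step_arm([
  [-0.02, -0.001, 0.008, 0, 0, -0.14, -1],
  [-0.04, -0.002, 0.008, 0, 0, -0.28, -1],
  [-0.06, -0.003, 0.008, 0, 0, -0.42, -1],
  [-0.0755, -0.0037, 0.008, 0, 0, -0.56, -1],
  [-0.0755, -0.0037, 0.008, 0, 0, -0.7, -1],
  [-0.0755, -0.0037, 0.008, 0, 0, -0.84, -1],
  [-0.0755, -0.0037, 0.008, 0, 0, -0.981, -1],
  [-0.0755, -0.0037, 0.008, 0, 0, -0.981, -1],
  [-0.0755, -0.0037, 0.008, 0, 0, -0.981, -1],
  [-0.0755, -0.0037, 0.008, 0, 0, -0.981, -1],
  [-0.0755, -0.0037, 0.008, 0, 0, -0.981, -1],
])

```text
time: 7.6
tool_pos: [0.577, -0.0384, 0.2316]
tool_rot: [-0.0, 0.204, 0.979, 0.0]
contact_force: [0.1, -0.7, 0.7]
gripper_width: 1.001
```

Run:
```python
from h import *
import cv2
np.set_printoptions(suppress=True)
rep(); print(delta([*AX,.154],YAW+np.pi/2))
a=manip.grab_frame("scene")[110:270,150:360,::-1]; b=manip.grab_frame("top")[120:290,200:420,::-1]
cv2.imwrite("pics/m4.png",np.hstack([cv2.resize(a,(394,300)),cv2.resize(b,(388,300))]))
```

```text
t 7.6 tcp [ 0.577  -0.0384  0.2316] yang 66.5 tilt 0.02 
nut-if-held 1.947 r 0.003 F [ 0.1  -0.66  0.7 ] T [-0.027 -0.015  0.025] q6 -1.356 e6 0.01 w 1.001
[-0.0028  0.0011  0.0776 -0.     -0.0003 -0.0015]
```

View pics/m4.png

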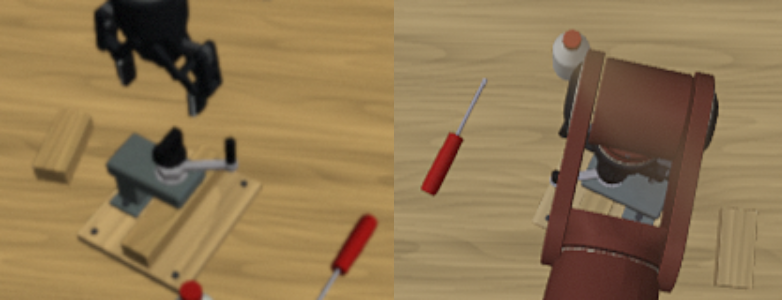

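The gripper is above the knob with its jaws across the bar. The lever stays swung out. Next I go down and grip.

Request:
step_arm([
  [-0.0028, 0.0011, 0.02, 0, 0, 0, -1],
  [-0.0028, 0.0011, 0.045, 0, 0, 0, -1],
  [-0.0028, 0.0011, 0.065, 0, 0, 0, -1],
  [-0.0028, 0.0011, 0.0765, 0, 0, 0, -1],
  [-0.0028, 0.0011, 0.0765, 0, 0, 0, -1],
  [-0.0028, 0.0011, 0.0765, 0, 0, 0, -1],
  [-0.0028, 0.0011, 0.0765, 0, 0, 0, 0.2],
  [-0.0028, 0.0011, 0.0765, 0, 0, 0, 0.3],
  [-0.0028, 0.0011, 0.0765, 0, 0, 0, 0.4],
  [-0.0028, 0.0011, 0.0765, 0, 0, 0, 1],
  [-0.0028, 0.0011, 0.0765, 0, 0, 0, 1],
  [-0.0028, 0.0011, 0.0765, 0, 0, 0, 1],
  [-0.0028, 0.0011, 0.0765, 0, 0, 0, 1],
  [-0.0028, 0.0011, 0.0765, 0, 0, 0, 1],
])

```text
time: 9.1
tool_pos: [0.5806, -0.0376, 0.1558]
tool_rot: [0.001, 0.203, 0.979, 0.001]
contact_force: [0.8, 5.7, 1.5]
gripper_width: 0.148
```

Run:
```python
from h import *
import cv2
rep()
a=manip.grab_frame("scene")[110:270,150:360,::-1]
cv2.imwrite("pics/m5.png",cv2.resize(a,(788,600)))
```

```text
t 9.1 tcp [ 0.5806 -0.0376  0.1558] yang 66.6 tilt 0.13 
nut-if-held -0.196 r 0.0011 F [0.84 5.65 1.48] T [ 0.743 -0.201  0.025] q6 -1.356 e6 0.006 w 0.148
```

View pics/m5.png

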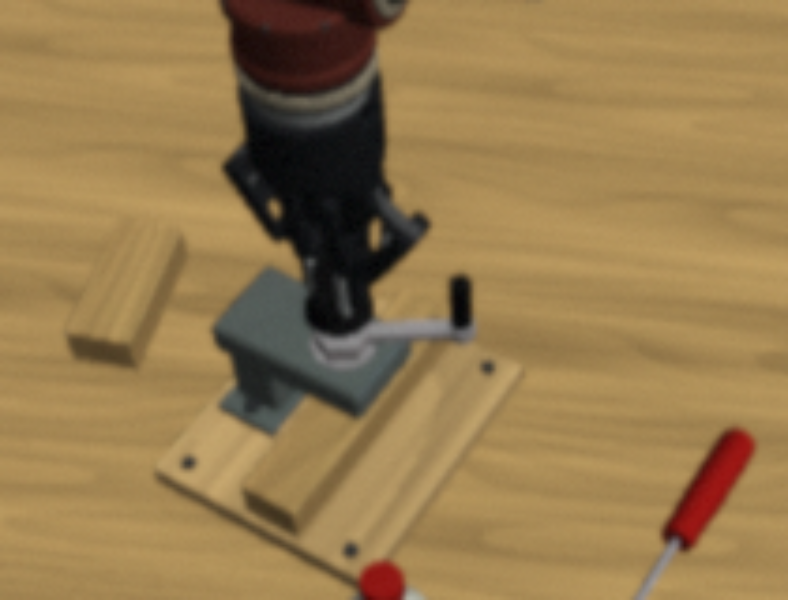

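Gripped squarely. I turn 0.7 rad clockwise first, which is short of the earliest possible contact at 0.94, to learn the free torque.

Request:
step_arm([
  [0, 0.001, 0, 0, 0, 0.05, 1],
  [0, 0.001, 0, 0, 0, 0.1, 1],
  [0, 0.001, 0, 0, 0, 0.15, 1],
  [0, 0.001, 0, 0, 0, 0.2, 1],
  [0, 0.001, 0, 0, 0, 0.25, 1],
  [0, 0.001, 0, 0, 0, 0.3, 1],
  [0, 0.001, 0, 0, 0, 0.35, 1],
  [0, 0.001, 0, 0, 0, 0.4, 1],
  [0, 0.001, 0, 0, 0, 0.45, 1],
  [0, 0.001, 0, 0, 0, 0.5, 1],
  [0, 0.001, 0, 0, 0, 0.55, 1],
  [0, 0.001, 0, 0, 0, 0.6, 1],
  [0, 0.001, 0, 0, 0, 0.65, 1],
  [0, 0.001, 0, 0, 0, 0.7, 1],
])

```text
time: 10.55
tool_pos: [0.581, -0.0371, 0.1558]
tool_rot: [0.0, 0.527, 0.85, 0.001]
contact_force: [2.0, 4.3, 0.8]
gripper_width: 0.149
```

Run:
```python
from h import *
rep()
```

```text
t 10.55 tcp [ 0.581  -0.0371  0.1558] yang 26.4 tilt 0.09 
nut-if-held -0.227 r 0.0017 F [2.   4.34 0.8 ] T [ 0.483 -0.141  0.11 ] q6 -0.653 e6 -0.292 w 0.149
```

Request:
step_arm([
  [0, 0, 0, 0, 0, 0.05, 1],
  [0, 0, 0, 0, 0, 0.1, 1],
  [0, 0, 0, 0, 0, 0.15, 1],
  [0, 0, 0, 0, 0, 0.2, 1],
])

```text
time: 10.95
tool_pos: [0.5812, -0.037, 0.1559]
tool_rot: [0.0, 0.609, 0.793, 0.001]
contact_force: [3.0, 4.7, 1.3]
gripper_width: 0.15
```

Run:
```python
from h import *
rep()
```

```text
t 10.95 tcp [ 0.5812 -0.037   0.1559] yang 14.9 tilt 0.12 
nut-if-held -0.261 r 0.0019 F [3.05 4.71 1.28] T [ 0.525 -0.216  0.121] q6 -0.453 e6 -0.292 w 0.15
```

Request:
step_arm([
  [0, 0, 0, 0, 0, 0.03, 1],
  [0, 0, 0, 0, 0, 0.06, 1],
  [0, 0, 0, 0, 0, 0.1, 1],
])

```text
time: 11.25
tool_pos: [0.5812, -0.037, 0.1559]
tool_rot: [0.0, 0.648, 0.762, 0.001]
contact_force: [3.8, 4.1, 0.2]
gripper_width: 0.151
```

```bash
python3 -c "from h import *;rep()"
```

```text
t 11.25 tcp [ 0.5812 -0.037   0.1559] yang 9.2 tilt 0.13 
nut-if-held -0.292 r 0.0019 F [3.84 4.09 0.2 ] T [ 0.559 -0.265  0.094] q6 -0.353 e6 -0.249 w 0.151
```

Request:
step_arm([
  [0, 0, 0, 0, 0, 0.03, 1],
  [0, 0, 0, 0, 0, 0.06, 1],
  [0, 0, 0, 0, 0, 0.1, 1],
])

```text
time: 11.55
tool_pos: [0.5813, -0.037, 0.1558]
tool_rot: [0.0, 0.685, 0.728, 0.001]
contact_force: [2.9, 3.6, 0.9]
gripper_width: 0.149
```

```bash
python3 -c "from h import *;rep()"
```

```text
t 11.55 tcp [ 0.5813 -0.037   0.1558] yang 3.5 tilt 0.14 
nut-if-held -0.299 r 0.002 F [2.94 3.56 0.86] T [ 0.577 -0.388  0.09 ] q6 -0.253 e6 -0.249 w 0.149
```

Still free at 1.1 rad, with torque around 0.1 N m.

Request:
step_arm([
  [0, 0, 0, 0, 0, 0.03, 1],
  [0, 0, 0, 0, 0, 0.06, 1],
  [0, 0, 0, 0, 0, 0.1, 1],
])

```text
time: 11.85
tool_pos: [0.5814, -0.037, 0.1559]
tool_rot: [0.0, 0.721, 0.693, 0.001]
contact_force: [4.3, 2.9, 0.9]
gripper_width: 0.146
```

```bash
python3 -c "from h import *;rep()"
```

```text
t 11.85 tcp [ 0.5814 -0.037   0.1559] yang -2.3 tilt 0.16 
nut-if-held -0.337 r 0.002 F [4.28 2.87 0.91] T [ 0.678 -0.416  0.144] q6 -0.153 e6 -0.249 w 0.146
```

Request:
step_arm([
  [0, 0, 0, 0, 0, 0.03, 1],
  [0, 0, 0, 0, 0, 0.06, 1],
  [0, 0, 0, 0, 0, 0.1, 1],
])

```text
time: 12.15
tool_pos: [0.5815, -0.037, 0.1559]
tool_rot: [0.0, 0.755, 0.656, 0.001]
contact_force: [4.5, 4.1, 0.4]
gripper_width: 0.151
```

```bash
python3 -c "from h import *;rep()"
```

```text
t 12.15 tcp [ 0.5815 -0.037   0.1559] yang -8.0 tilt 0.17 
nut-if-held -0.373 r 0.0021 F [4.52 4.06 0.42] T [ 0.629 -0.43   0.09 ] q6 -0.053 e6 -0.249 w 0.151
```

Request:
step_arm([
  [0, 0, 0, 0, 0, 0.03, 1],
  [0, 0, 0, 0, 0, 0.06, 1],
  [0, 0, 0, 0, 0, 0.1, 1],
])

```text
time: 12.45
tool_pos: [0.5816, -0.037, 0.1559]
tool_rot: [0.0, 0.786, 0.618, 0.002]
contact_force: [4.0, 4.1, 0.9]
gripper_width: 0.149
```

```bash
python3 -c "from h import *;rep()"
```

```text
t 12.45 tcp [ 0.5816 -0.037   0.1559] yang -13.7 tilt 0.18 
nut-if-held -0.409 r 0.0021 F [4.   4.14 0.85] T [ 0.603 -0.542  0.114] q6 0.047 e6 -0.249 w 0.149
```

Request:
step_arm([
  [0, 0, 0, 0, 0, 0.03, 1],
  [0, 0, 0, 0, 0, 0.06, 1],
  [0, 0, 0, 0, 0, 0.1, 1],
])

```text
time: 12.75
tool_pos: [0.5816, -0.0371, 0.1559]
tool_rot: [0.0, 0.816, 0.578, 0.002]
contact_force: [4.6, 4.4, 0.3]
gripper_width: 0.153
```

```bash
python3 -c "from h import *;rep()"
```

```text
t 12.75 tcp [ 0.5816 -0.0371  0.1559] yang -19.4 tilt 0.19 
nut-if-held -0.433 r 0.0022 F [4.65 4.43 0.3 ] T [ 0.631 -0.584  0.124] q6 0.147 e6 -0.249 w 0.153
```

At 1.5 rad it's still free.

Request:
step_arm([
  [0, 0, 0, 0, 0, 0.03, 1],
  [0, 0, 0, 0, 0, 0.06, 1],
  [0, 0, 0, 0, 0, 0.1, 1],
])

```text
time: 13.05
tool_pos: [0.5817, -0.0371, 0.1559]
tool_rot: [0.001, 0.844, 0.536, 0.002]
contact_force: [5.6, 3.7, 0.7]
gripper_width: 0.154
```

```bash
python3 -c "from h import *;rep()"
```

```text
t 13.05 tcp [ 0.5817 -0.0371  0.1559] yang -25.2 tilt 0.21 
nut-if-held -0.476 r 0.0022 F [5.64 3.66 0.74] T [ 0.631 -0.595  0.161] q6 0.247 e6 -0.249 w 0.154
```

Request:
step_arm([
  [0, 0, 0, 0, 0, 0.03, 1],
  [0, 0, 0, 0, 0, 0.06, 1],
  [0, 0, 0, 0, 0, 0.1, 1],
])

```text
time: 13.35
tool_pos: [0.5818, -0.0371, 0.1559]
tool_rot: [0.0, 0.87, 0.493, 0.002]
contact_force: [5.4, 5.0, -0.9]
gripper_width: 0.146
```

```bash
python3 -c "from h import *;rep()"
```

```text
t 13.35 tcp [ 0.5818 -0.0371  0.1559] yang -30.9 tilt 0.21 
nut-if-held -0.495 r 0.0022 F [ 5.42  5.01 -0.85] T [ 0.664 -0.649  0.117] q6 0.347 e6 -0.25 w 0.146
```

Request:
step_arm([
  [0.0005, 0, 0, 0, 0, 0.03, 1],
  [0.001, 0, 0, 0, 0, 0.06, 1],
  [0.001, 0, 0, 0, 0, 0.1, 1],
])

```text
time: 13.65
tool_pos: [0.5819, -0.0371, 0.1559]
tool_rot: [0.001, 0.894, 0.449, 0.001]
contact_force: [3.7, 1.7, 1.3]
gripper_width: 0.148
```

```bash
python3 -c "from h import *;rep()"
```

```text
t 13.65 tcp [ 0.5819 -0.0371  0.1559] yang -36.6 tilt 0.15 
nut-if-held -0.526 r 0.0024 F [3.72 1.73 1.33] T [ 0.226 -0.421  0.034] q6 0.449 e6 -0.247 w 0.148
```

Request:
step_arm([
  [0, 0, 0, 0, 0, 0.03, 1],
  [0, 0, 0, 0, 0, 0.06, 1],
  [0, 0, 0, 0, 0, 0.1, 1],
])

```text
time: 13.95
tool_pos: [0.5819, -0.0371, 0.1559]
tool_rot: [0.001, 0.915, 0.404, 0.001]
contact_force: [3.5, 0.7, 0.1]
gripper_width: 0.147
```

```bash
python3 -c "from h import *;rep()"
```

```text
t 13.95 tcp [ 0.5819 -0.0371  0.1559] yang -42.4 tilt 0.15 
nut-if-held -0.54 r 0.0024 F [3.51 0.75 0.1 ] T [ 0.219 -0.449  0.127] q6 0.549 e6 -0.25 w 0.147
```

Request:
step_arm([
  [0, 0, 0, 0, 0, 0.03, 1],
  [0, 0, 0, 0, 0, 0.06, 1],
  [0, 0, 0, 0, 0, 0.1, 1],
])

```text
time: 14.25
tool_pos: [0.582, -0.0372, 0.1559]
tool_rot: [0.001, 0.934, 0.357, 0.001]
contact_force: [4.7, 0.8, 1.6]
gripper_width: 0.149
```

```bash
python3 -c "from h import *;rep()"
```

```text
t 14.25 tcp [ 0.582  -0.0372  0.1559] yang -48.1 tilt 0.17 
nut-if-held -0.583 r 0.0024 F [4.73 0.8  1.57] T [ 0.162 -0.608  0.136] q6 0.649 e6 -0.251 w 0.149
```

Request:
step_arm([
  [0, 0, 0, 0, 0, 0.03, 1],
  [0, 0, 0, 0, 0, 0.06, 1],
  [0, 0, 0, 0, 0, 0.1, 1],
])

```text
time: 14.55
tool_pos: [0.582, -0.0372, 0.1559]
tool_rot: [0.001, 0.951, 0.31, 0.001]
contact_force: [5.0, 0.5, 0.6]
gripper_width: 0.15
```

```bash
python3 -c "from h import *;rep()"
```

```text
t 14.55 tcp [ 0.582  -0.0372  0.1559] yang -53.9 tilt 0.17 
nut-if-held -0.605 r 0.0024 F [4.96 0.54 0.57] T [ 0.159 -0.716  0.186] q6 0.749 e6 -0.241 w 0.15
```

The last torque (0.19) may be first contact. From here I take smaller steps, each held so the torque settles.

Request:
step_arm([
  [0, 0, 0, 0, 0, 0.05, 1],
  [0, 0, 0, 0, 0, 0.05, 1],
])

```text
time: 14.75
tool_pos: [0.582, -0.0373, 0.1559]
tool_rot: [0.001, 0.958, 0.286, 0.001]
contact_force: [4.6, 0.2, -0.4]
gripper_width: 0.145
```

```bash
python3 -c "from h import *;rep()"
```

```text
t 14.75 tcp [ 0.582  -0.0373  0.1559] yang -56.7 tilt 0.18 
nut-if-held -0.633 r 0.0024 F [ 4.62  0.21 -0.41] T [ 0.12  -0.725 -0.03 ] q6 0.798 e6 0.12 w 0.145
```

Request:
step_arm([
  [0, 0, 0, 0, 0, 0, 1],
])

```text
time: 14.85
tool_pos: [0.5821, -0.0373, 0.1559]
tool_rot: [0.001, 0.958, 0.287, 0.001]
contact_force: [5.5, 0.2, -0.1]
gripper_width: 0.151
```

```bash
python3 -c "from h import *;rep()"
```

```text
t 14.85 tcp [ 0.5821 -0.0373  0.1559] yang -56.7 tilt 0.18 
nut-if-held -0.637 r 0.0024 F [ 5.49  0.22 -0.12] T [ 0.097 -0.674 -0.063] q6 0.798 e6 -0.035 w 0.151
```

At rest the friction masks the torque, so I read it while moving.

Request:
step_arm([
  [0, 0, 0, 0, 0, 0.03, 1],
  [0, 0, 0, 0, 0, 0.06, 1],
])

```text
time: 15.05
tool_pos: [0.5821, -0.0373, 0.1559]
tool_rot: [0.001, 0.966, 0.258, 0.001]
contact_force: [5.4, 0.1, -0.3]
gripper_width: 0.148
```

```bash
python3 -c "from h import *;rep()"
```

```text
t 15.05 tcp [ 0.5821 -0.0373  0.1559] yang -60.1 tilt 0.19 
nut-if-held -0.647 r 0.0024 F [ 5.42  0.07 -0.28] T [ 0.098 -0.633  0.192] q6 0.858 e6 -0.01 w 0.148
```

Request:
step_arm([
  [0, 0, 0, 0, 0, 0.03, 1],
  [0, 0, 0, 0, 0, 0.06, 1],
])

```text
time: 15.25
tool_pos: [0.5821, -0.0374, 0.1559]
tool_rot: [0.001, 0.974, 0.229, 0.001]
contact_force: [5.9, -0.8, 0.2]
gripper_width: 0.149
```

```bash
python3 -c "from h import *;rep()"
```

```text
t 15.25 tcp [ 0.5821 -0.0374  0.1559] yang -63.6 tilt 0.2 
nut-if-held -0.672 r 0.0024 F [ 5.92 -0.8   0.23] T [ 0.133 -0.737  0.312] q6 0.918 e6 0.057 w 0.149
```

Torque has risen to about 0.3 N m and climbs with angle, so the plunger is snug and well short of crushing. I hold for a moment, then release and rise.

Request:
step_arm([
  [0, 0, 0, 0, 0, 0, 1],
  [0, 0, 0, 0, 0, 0, 1],
  [0, 0, 0, 0, 0, 0, 1],
  [0, 0, 0, 0, 0, 0, 1],
])

```text
time: 15.65
tool_pos: [0.5821, -0.0373, 0.1559]
tool_rot: [0.001, 0.973, 0.229, 0.001]
contact_force: [5.2, -0.2, 0.0]
gripper_width: 0.15
```

```bash
python3 -c "from h import *;rep()"
```

```text
t 15.65 tcp [ 0.5821 -0.0373  0.1559] yang -63.5 tilt 0.19 
nut-if-held -0.662 r 0.0024 F [ 5.22 -0.17  0.  ] T [ 0.108 -0.769  0.168] q6 0.917 e6 0.108 w 0.15
```

Request:
step_arm([
  [0, 0, 0, 0, 0, 0, 0.5],
  [0, 0, 0, 0, 0, 0, 0.2],
  [0, 0, 0, 0, 0, 0, -0.2],
  [0, 0, 0, 0, 0, 0, -0.2],
  [0, 0, 0, 0, 0, 0, -0.2],
  [0, 0, -0.02, 0, 0, 0, -0.2],
  [0, 0, -0.05, 0, 0, 0, -0.2],
  [0, 0, -0.08, 0, 0, 0, -1],
  [0, 0, -0.08, 0, 0, 0, -1],
  [0, 0, -0.08, 0, 0, 0, -1],
])

```text
time: 16.65
tool_pos: [0.5813, -0.0369, 0.2361]
tool_rot: [0.0, 0.973, 0.229, 0.001]
contact_force: [-0.3, 0.3, -0.9]
gripper_width: 0.999
```

```bash
sed -i 's/AX=np.array.*; YAW/AX=np.array([.5815,-.0373]); YAW/' h.py
python3 - <<'E'
from h import *
import cv2
np.set_printoptions(suppress=True)
rep(); p,a=hand(.575,.225); print(p,delta(p,a))
a=manip.grab_frame("scene")[110:270,150:360,::-1]; b=manip.grab_frame("top")[120:290,200:420,::-1]
cv2.imwrite("pics/m6.png",np.hstack([cv2.resize(a,(394,300)),cv2.resize(b,(388,300))]))
E
```

```text
t 16.65 tcp [ 0.5813 -0.0369  0.2361] yang -63.5 tilt 0.1 
nut-if-held 0.737 r 0.0005 F [-0.34  0.34 -0.93] T [-0.041 -0.024  0.011] q6 0.917 e6 0.0 w 0.999
[0.56906324 0.03666166 0.225     ] [ 0.0218 -0.0713  0.011   0.0018 -0.0004 -1.2746]
```

View pics/m6.png

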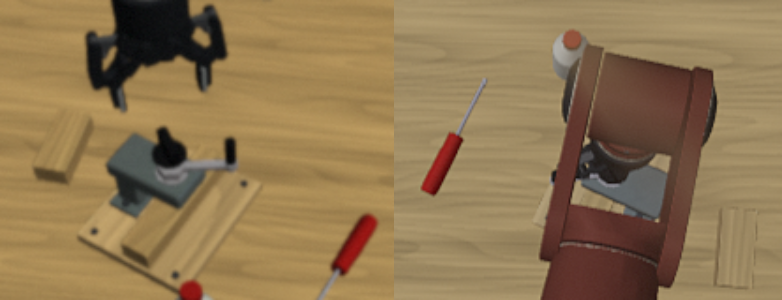

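The knob has turned, and the lever handle top is near scene zoom (231,142). I check its position before gripping it again.

Run:
```python
from h import *
import cv2
np.set_printoptions(suppress=True)
a=manip.grab_frame("scene"); cv2.imwrite("pics/m7.png",cv2.resize(a[160:220,230:310,::-1],None,fx=8,fy=8,interpolation=cv2.INTER_CUBIC))
for n in (.5,.55,.575,.6): print(n,[((proj("scene",hand(n,z)[0])[0]-[230,160]+.5)*8-.5).round(0) for z in (.160,.119)])
```

```text
0.5 [array([345., 224.]), array([347., 314.])]
0.55 [array([345., 214.]), array([348., 304.])]
0.575 [array([345., 209.]), array([348., 299.])]
0.6 [array([345., 204.]), array([347., 294.])]
```

View pics/m7.png

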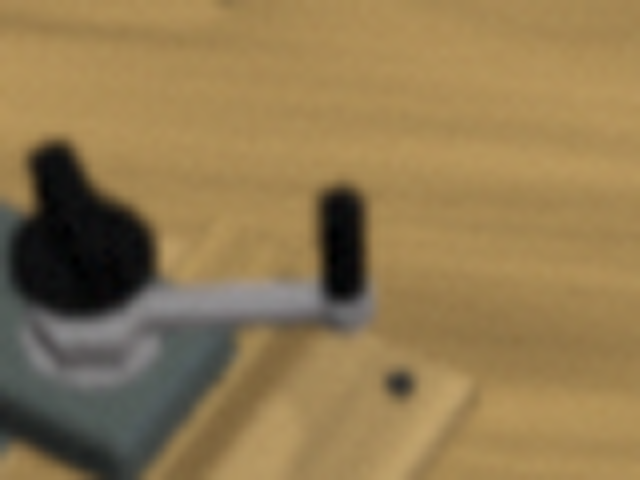

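Request:
step_arm([
  [0.006, -0.02, 0.01, 0, 0, -0.14, -1],
  [0.012, -0.04, 0.01, 0, 0, -0.28, -1],
  [0.018, -0.06, 0.01, 0, 0, -0.42, -1],
  [0.022, -0.072, 0.01, 0, 0, -0.56, -1],
  [0.022, -0.072, 0.01, 0, 0, -0.7, -1],
  [0.022, -0.072, 0.01, 0, 0, -0.84, -1],
  [0.022, -0.072, 0.01, 0, 0, -0.98, -1],
  [0.022, -0.072, 0.01, 0, 0, -1.12, -1],
  [0.022, -0.072, 0.01, 0, 0, -1.26, -1],
  [0.022, -0.072, 0.01, 0, 0, -1.275, -1],
  [0.022, -0.072, 0.01, 0, 0, -1.275, -1],
  [0.022, -0.072, 0.01, 0, 0, -1.275, -1],
])

```text
time: 18.0
tool_pos: [0.5683, 0.0375, 0.2246]
tool_rot: [-0.0, 0.646, 0.763, -0.0]
contact_force: [-0.7, 0.6, -0.6]
gripper_width: 1.003
```

Run:
```python
from h import *
np.set_printoptions(suppress=True)
rep(); p,a=hand(.575,.140); print(p,delta(p,a))
```

```text
t 18.0 tcp [0.5683 0.0375 0.2246] yang 9.5 tilt 0.06 
nut-if-held 0.584 r 0.0759 F [-0.72  0.64 -0.62] T [ 0.04  -0.032  0.015] q6 -0.23 e6 0.007 w 1.003
[0.56906324 0.03666166 0.14      ] [-0.0009  0.0007  0.0846 -0.001  -0.0002 -0.0016]
```

The handle top appears at (342,198), against a predicted (345,204–209), so it's where I left it at about 0.6 rad. I go down and grip.

Request:
step_arm([
  [-0.0005, 0, 0.02, 0, 0, 0, -1],
  [-0.0005, 0, 0.045, 0, 0, 0, -1],
  [-0.0005, 0, 0.07, 0, 0, 0, -1],
  [-0.0005, 0, 0.084, 0, 0, 0, -1],
  [-0.0005, 0, 0.084, 0, 0, 0, -1],
  [-0.0005, 0, 0.084, 0, 0, 0, 0.2],
  [-0.0005, 0, 0.084, 0, 0, 0, 0.3],
  [-0.0005, 0, 0.084, 0, 0, 0, 0.4],
  [-0.0005, 0, 0.084, 0, 0, 0, 1],
  [-0.0005, 0, 0.084, 0, 0, 0, 1],
  [-0.0005, 0, 0.084, 0, 0, 0, 1],
  [-0.0005, 0, 0.084, 0, 0, 0, 1],
  [-0.0005, 0, 0.084, 0, 0, 0, 1],
])

```text
time: 19.3
tool_pos: [0.569, 0.037, 0.1421]
tool_rot: [0.0, 0.646, 0.764, 0.0]
contact_force: [-1.5, 0.4, 5.1]
gripper_width: 0.135
```

```bash
python3 -c "from h import *;rep()"
```

```text
t 19.3 tcp [0.569  0.037  0.1421] yang 9.6 tilt 0.06 
nut-if-held 0.575 r 0.0753 F [-1.51  0.4   5.07] T [ 0.019  0.268 -0.013] q6 -0.233 e6 -0.048 w 0.135
```

Gripped. I swing clockwise 0.75 rad first (to about -0.17), then finish by angle and force.

Request:
step_arm([
  [-0.0001, 0.0037, 0, 0, 0, 0.05, 1],
  [-0.0004, 0.0075, 0, 0, 0, 0.1, 1],
  [-0.0008, 0.0112, 0, 0, 0, 0.15, 1],
  [-0.0015, 0.0149, 0, 0, 0, 0.2, 1],
  [-0.0023, 0.0186, 0, 0, 0, 0.25, 1],
  [-0.0033, 0.0222, 0, 0, 0, 0.3, 1],
  [-0.0045, 0.0257, 0, 0, 0, 0.35, 1],
  [-0.0059, 0.0292, 0, 0, 0, 0.4, 1],
  [-0.0074, 0.0326, 0, 0, 0, 0.45, 1],
  [-0.0092, 0.036, 0, 0, 0, 0.5, 1],
  [-0.0111, 0.0392, 0, 0, 0, 0.55, 1],
  [-0.0131, 0.0423, 0, 0, 0, 0.6, 1],
  [-0.0153, 0.0454, 0, 0, 0, 0.65, 1],
  [-0.0176, 0.0483, 0, 0, 0, 0.7, 1],
  [-0.0201, 0.0511, 0, 0, 0, 0.75, 1],
])

```text
time: 20.8
tool_pos: [0.6225, 0.026, 0.1423]
tool_rot: [-0.0, 0.881, 0.473, 0.0]
contact_force: [-4.3, 1.8, 5.9]
gripper_width: 0.14
```

Run:
```python
from h import *
np.set_printoptions(suppress=True)
rep();
for n in (-.25,-.3,-.35): print(n,delta(*hand(n,.142)))
```

```text
t 20.8 tcp [0.6225 0.026  0.1423] yang -33.5 tilt 0.04 
nut-if-held -0.166 r 0.0754 F [-4.28  1.84  5.91] T [0.206 0.591 0.167] q6 0.506 e6 -0.242 w 0.14
-0.25 [-0.0006  0.0063  0.0002 -0.0005 -0.0004  0.074 ]
-0.3 [-0.001   0.01    0.0002 -0.0005 -0.0004  0.124 ]
-0.35 [-0.0015  0.0137  0.0002 -0.0005 -0.0004  0.174 ]
```

Request:
step_arm([
  [-0.0001, 0.003, 0, 0, 0, 0.04, 1],
  [-0.0004, 0.006, 0, 0, 0, 0.08, 1],
  [-0.0008, 0.009, 0, 0, 0, 0.12, 1],
  [-0.0012, 0.0115, 0, 0, 0, 0.15, 1],
])

```text
time: 21.2
tool_pos: [0.631, 0.0196, 0.1423]
tool_rot: [-0.001, 0.914, 0.407, -0.0]
contact_force: [-5.3, 5.1, 8.4]
gripper_width: 0.137
```

```bash
python3 -c "from h import *;rep()"
```

```text
t 21.2 tcp [0.631  0.0196 0.1423] yang -42.0 tilt 0.17 
nut-if-held -0.307 r 0.0754 F [-5.31  5.08  8.36] T [0.689 0.834 0.245] q6 0.645 e6 0.008 w 0.137
```

Request:
step_arm([
  [0, 0, 0, 0, 0, 0, 1],
  [0, 0, 0, 0, 0, 0, 1],
  [0, 0, 0, 0, 0, 0, 1],
])

```text
time: 21.5
tool_pos: [0.6311, 0.0195, 0.1424]
tool_rot: [-0.001, 0.913, 0.407, 0.0]
contact_force: [-4.1, 3.8, 8.2]
gripper_width: 0.134
```

```bash
python3 -c "from h import *;rep()"
```

```text
t 21.5 tcp [0.6311 0.0195 0.1424] yang -41.9 tilt 0.13 
nut-if-held -0.309 r 0.0754 F [-4.14  3.79  8.23] T [0.593 0.682 0.162] q6 0.644 e6 0.144 w 0.134
```

Angle reads -0.31. Force plus couple gives about 10.6 N, near firm, so I add 0.03 rad more and then release.

Request:
step_arm([
  [0, 0.0012, 0, 0, 0, 0.015, 1],
  [-0.0001, 0.0028, 0, 0, 0, 0.035, 1],
  [-0.0001, 0.0028, 0, 0, 0, 0.035, 1],
])

```text
time: 21.8
tool_pos: [0.633, 0.0178, 0.1424]
tool_rot: [-0.001, 0.92, 0.391, -0.0]
contact_force: [-4.4, 5.0, 8.4]
gripper_width: 0.138
```

```bash
python3 -c "from h import *;rep()"
```

```text
t 21.8 tcp [0.633  0.0178 0.1424] yang -44.0 tilt 0.17 
nut-if-held -0.343 r 0.0754 F [-4.43  5.01  8.38] T [0.726 0.689 0.129] q6 0.676 e6 0.196 w 0.138
```

Request:
step_arm([
  [0, -0.0005, 0, 0, 0, 0, 0.5],
  [0, -0.0005, 0, 0, 0, 0, 0.2],
  [0, -0.0005, 0, 0, 0, 0, -0.2],
  [0, -0.0005, 0, 0, 0, 0, -0.5],
  [0, -0.0005, 0, 0, 0, 0, -1],
  [0, -0.0005, 0, 0, 0, 0, -1],
  [0, -0.0005, 0, 0, 0, 0, -1],
  [0, 0, -0.03, 0, 0, 0, -1],
  [0, 0, -0.07, 0, 0, 0, -1],
  [0, 0, -0.11, 0, 0, 0, -1],
  [0, 0, -0.15, 0, 0, 0, -1],
  [0, 0, -0.15, 0, 0, 0, -1],
  [0, 0, -0.15, 0, 0, 0, -1],
])

```text
time: 23.1
tool_pos: [0.6339, 0.0163, 0.2931]
tool_rot: [0.001, 0.921, 0.391, 0.001]
contact_force: [0.0, 0.7, -1.0]
gripper_width: 1.001
```

Run:
```python
from h import *
import cv2
rep()
a=manip.grab_frame("scene"); cv2.imwrite("pics/m8.png",cv2.resize(a[150:240,200:320,::-1],None,fx=6,fy=6,interpolation=cv2.INTER_CUBIC))
for n in (-.2,-.25,-.3,-.35,-.4): print(n,[((proj("scene",hand(n,z)[0])[0]-[200,150]+.5)*6-.5).round(0) for z in (.160,.119)])
```

```text
t 23.1 tcp [0.6339 0.0163 0.2931] yang -44.0 tilt 0.19 
nut-if-held -0.366 r 0.075 F [ 0.01  0.73 -0.97] T [-0.006  0.039 -0.039] q6 0.676 e6 0.0 w 1.001
-0.2 [array([384., 329.]), array([388., 394.])]
-0.25 [array([376., 335.]), array([381., 400.])]
-0.3 [array([369., 340.]), array([373., 406.])]
-0.35 [array([361., 346.]), array([366., 411.])]
-0.4 [array([352., 351.]), array([358., 416.])]
```

View pics/m8.png

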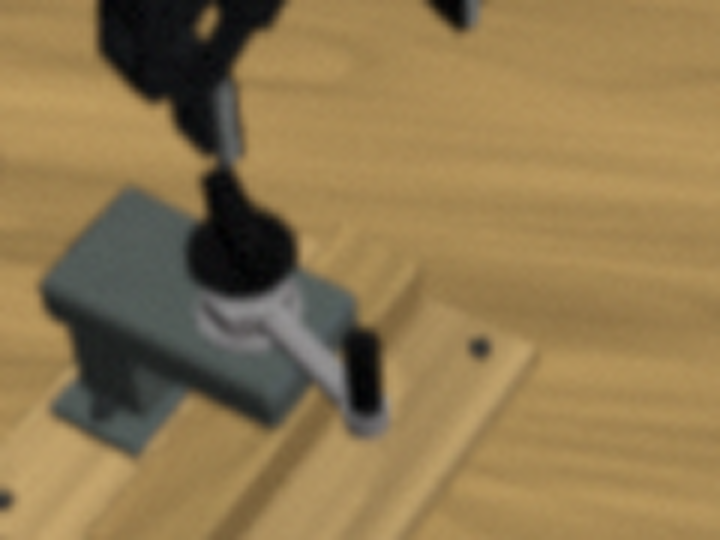

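The handle top is at (361,340), which fits a nut angle of about -0.34. The knob's pose is unchanged and the gripper is clear of everything, so I hand in.

```bash
python3 -c "
from plant import manip
print(manip.job_done()); print(manip.state()['time'])"
```

```text
the job is handed in; nothing more can be done
None
the job is handed in; nothing more can be done
```

The depth stop is reset to the strip, and I handed the job in at about 23 s of the 72 s allowed. No verdict is reported.

- **Loosening:** I swung the lever anticlockwise from about -0.26 to 0.58 rad, which is well clear of the seat, before touching the knob.
- **Setting the plunger:** I turned the knob about 2.27 rad clockwise. The torque stayed near 0.1 N m, then climbed to about 0.3 N m while moving, slightly above the 0.25 N m snug value. That is roughly 50–60 N on the strip by the figures given, well below crushing.
- **Tightening:** I swung the lever back clockwise to about -0.34 rad by the tool position. The last camera view also put the handle at about -0.34. The force at the handle read about 8–11 N, a little under the 12 N expected at firm.
- **At the end:** The gripper is open and above the jig with contact force near zero. I steered clear of the bottle, screwdriver and offcut, and saw no sign that any of them moved.

**Not confirmed:** I did not recheck the plunger's force after letting go of the knob. The knob looked unchanged in the last picture. The torque sensor is noisy by about 0.03 N m, and the joint 6 effort did not give a consistent absolute torque, so I relied on the wrist torque.

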